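Swap the spice jars and snap the cap on

ROBOT

A 6-joint arm with a two-finger parallel gripper is mounted at the origin on the work surface. World frame = base frame: x ahead of the robot, y to its left, z up, the work surface at z = 0. Lengths are in m, angles in rad, forces in N, time in s.
With the tool pointing down it reaches from about 0.35 to 0.85 m from the base axis. Payload 8.1 kg.
Tool frame: the origin (TCP) lies at the very end of the fingers, on their centre line; the grasp point (between the pads) lies 19 mm behind it; x points along the fingers, y is the direction in which the jaws open and shut, and the axes are right-handed (so a half turn about x gives the same grasp; the last joint's range is limited). The gripper opens to 93 mm and grips with 3 to 60 N. Pads are 15 mm wide; open, the fingers measure 128 mm over their backs; the gripper's body (75 mm by 188 mm) begins 65 mm behind the grasp point.
Start: joints at [1.063, 0.13, 1.488, -0, 1.523, -0.085], TCP at [0.246, 0.547, 0.219] pointing down, gripper open.
Joint ranges: [-2.96, 2.96], [-0.89, 2.26], [0.02, 2.5], [-1.34, 4.48], [0, 2.73], [-2.66, 2.66]. Speed limits (rad/s): [2.39, 2.39, 2.79, 3.14, 3.14, 3.14].

INTERFACE

Orientations are given as a rotation vector (axis times angle).
In Python, from plant import * gives the robot as it stands. The module is installed in compiled form; this text tells all that it offers.
- The arm moves only by the tool apply_moves, never from a script. Its argument "series" is a list of rows, each an object with "jaw": the gripper's target within -1 to 1 (shut at 1, half-way at 0, fully open at -1); "linear": the shift along the tool's x, y, z normalised to -1 to 1, where 1 is 0.6 m, a list of three; "roll": the turn about the tool's x normalised to -1 to 1, where 1 is 30 degrees. A call has 1 to 20 rows; each row is the pose to reach, as a shift and turn from the pose measured when the call began, along the tool's axes at that moment; what a row does not reach only later rows make up. A row lasts 1/8 s, in which the tool goes at most 62.5 mm and 10.7 degrees, less where a joint would pass 70% of its speed; a pose out of reach is approached as far as the arm can. A call with a number of a shift or a turn outside -1 to 1 is refused whole. A call with a gripper value outside its range is refused whole. The fingers move at their own pace and stop on an object; "force" is the grip in N (left out, the last holds). Time passes only in rows, so rows that repeat a pose let the fingers close. It gives the time, the measured TCP pose, the force and the opening at its end, in the units of the state.
- read_state(): the state, without advancing time (a new reading comes with each control period).
- read_camera(name): name is "scene" or "top" or "wrist"; returns a dict with "pixels" (480x640x3 uint8, blue, green, red), "intrinsics" (3x3 intrinsics, pixels), "D" ([k1, k2, p1, p2, k3] as OpenCV has them; the pictures are not rectified), "rvec" (rotation vector, rad) and "tvec" (3), from world to camera coordinates, as OpenCV has them; the wrist camera has in their place "tool_from_camera" (4x4, takes a point from camera to tool coordinates, whose origin is the TCP and whose axes are the tool frame's). Camera axes: x right, y down, z forward; pixel columns grow to the right and rows downward; lengths in m; the calibration is good to about 2 mm. A picture is of the moment at which its call begins: read the wrist's pose just before it. There is no depth.
- close_job(): hands the job in, once; it reports no verdict.
The state is a dict: "t": time; "q": joint angles; "dq": joint speeds; "joint_torque": joint torques, N m; "tool_pos": TCP position; "orientation": TCP orientation; "force": force on the tool from outside, world axes, zero at the start; "wrist_torque": the same for the moment, N m; "opening": finger opening in m.
Only numpy, scipy, OpenCV 4.12 (cv2) and the standard library are available. Lean on these libraries where they do the work, as an engineer would, in place of code of your own. Each camera call takes 0.05 s, during which the arm holds its last target. There are 200 camera calls.

TASK

The two spice jars stand on each other's coasters: swap them so that the blue-banded jar stands upright wholly on the blue coaster and the red-banded jar upright wholly on the red coaster. Then take the loose black snap cap, press it straight down onto the open neck of the blue-banded jar until it clicks, and keep pressing after the force drops until it is fully home. Finish while still pressing down firmly on the cap, about 15 N, without letting go, and leave the tumbler, the bowl and the pear where they are.

Things in the scene. Friction and masses are not known exactly. Their poses are not given: they have to be found in the camera images.
- blue_jar: open white ceramic spice jar with a blue band, 0.2 to 0.4 kg, loose, overall height 90 mm. Round body 58 mm in diameter and 66 mm high with a flat shoulder on top, on which a steel neck stands; origin at the centre of the underside, z up along the axis
- blue_neck_top (a point): centre of the top of the blue-banded jar's steel neck, 90 mm above the jar's underside. The neck is 30 mm in diameter, 24 mm high, tapering to 22 mm over its top 6 mm; four sprung detent balls round it stand 3.5 mm proud, centred 9 mm above the jar's shoulder
- red_jar: closed white ceramic spice jar with a red band, 0.2 to 0.45 kg, loose. Same round body 58 mm in diameter and 66 mm high, with its own black cap (44 mm in diameter) fixed on it for good: overall height 96 mm. Origin at the centre of the underside, z up along the axis
- cap: loose black plastic snap cap standing on the counter, open side down, 40 g: a cylinder 44 mm in diameter, 30 mm high, with a flange 56 mm in diameter and 4 mm thick at its foot. Origin at the centre of the underside, z up. The foot has a 33 mm hole that goes over the neck; above the foot it is 39 mm wide and 23 mm high inside
- cap_top (a point): centre of the cap's top, 30 mm above its underside. Going on, the cap meets the detent balls with its underside about 13 mm above the jar's shoulder; resistance rises to about 15 N at 10 mm, then drops (click) below 7 mm and the balls draw the cap down. Home: its underside rests on the shoulder, its top 96 mm above the jar's underside
- blue_coaster: blue round coaster, fixed to the counter, 90 mm in diameter and 4 mm thick, origin at the centre of its underside; the red-banded jar stands on it at the start
- red_coaster: red round coaster, fixed to the counter, 90 mm in diameter and 4 mm thick, origin at the centre of its underside; the blue-banded jar stands on it at the start
- tumbler: glass tumbler 68 mm in diameter and 95 mm high on the far left of the counter, loose, origin at the centre of the underside; leave it alone
- bowl: white ceramic bowl 116 mm in diameter and 50 mm high on the far right of the counter, loose, origin at the centre of the underside; leave it alone
- pear: green pear 66 mm in diameter and 92 mm high with its stalk, standing at the left of the counter, loose, origin at the centre of the underside; leave it alone. The counter to the right of the coasters and nearer than the bowl (0.46 m ahead and 0.29 m right of the robot's base) is always free
Not all that is in view belongs to the job. Leave any orange or purple look-alike of the cap alone.

How it is judged:
By the outcome, as a careful person would: the job done as asked, in the order asked, and still so for the second after the job is handed in, while the arm keeps its last pose, push and grip.
It also fails if it takes over 72 s, if anything falls off the work surface, if the arm or the gripper's body presses on something with over 40 N, if the wrist force passes 120 N, or if a joint passes its speed limit or range.

## Working session

There is one attempt and no reset: what is moved stays moved. The work goes in short steps, Python scripts to look and compute and a tool call to move; the robot and the scene stay as the last step left them, time stands still between calls to the robot, and variables do not carry over. Pictures are saved under pics/ and viewed, about 8 in all and at most 12, crops included, and the job is handed in when it is done.

Besides the shell and the picture viewer there is one more tool, called as name([rows], argument=value, ...), one row to a line, values as JSON. apply_moves: Moves the arm, as the interface text tells. Its arguments: {"type":"object","properties":{"series":{"type":"array"},"force":{"type":"number"}},"required":["series"]}

```bash
mkdir -p pics; cat > h.py <<'E'
from plant import *
import numpy as np, cv2
R=lambda v: cv2.Rodrigues(np.array(v,float))[0]
def snap(n,f,crop=None,scale=1):
    c=read_camera(n); p=np.ascontiguousarray(c["pixels"])
    cv2.imwrite(f"pics/raw_{f}.png",p)
    if crop: x0,y0,x1,y1=crop; p=p[y0:y1,x0:x1]
    if scale!=1: p=cv2.resize(p,None,fx=scale,fy=scale,interpolation=cv2.INTER_CUBIC)
    cv2.imwrite(f"pics/{f}.png",p); return c
def pose(c,s=None):
    if "rvec" in c:
        r=R(c["rvec"]); return r,np.array(c["tvec"],float).ravel()
    T=np.eye(4);T[:3,:3]=R(s["orientation"]);T[:3,3]=s["tool_pos"]
    M=np.linalg.inv(T@np.array(c["tool_from_camera"])); return M[:3,:3],M[:3,3]
def ray(c,uv,z,s=None):
    r,t=pose(c,s)
    u=cv2.undistortPoints(np.array([[uv]],float),np.array(c["intrinsics"],float),np.array(c["D"],float)).ravel()
    d=r.T@np.array([u[0],u[1],1]); o=-r.T@t
    return o+d*(z-o[2])/d[2]
def proj(c,P,s=None):
    r,t=pose(c,s)
    return cv2.projectPoints(np.array(P,float).reshape(-1,1,3),cv2.Rodrigues(r)[0],t,np.array(c["intrinsics"],float),np.array(c["D"],float))[0].reshape(-1,2)
E
python3 - <<'E'
from h import *
s=read_state(); print({k:np.round(v,4).tolist() for k,v in s.items()}); print(R(s["orientation"]).round(3))
c=snap("top","top1"); r,t=pose(c); print(-r.T@t, r.round(2).tolist()); 
c=snap("scene","scene1"); r,t=pose(c); print(-r.T@t)
E
```

```text
{'t': 0.0, 'q': [1.0626, 0.1312, 1.4892, 0.0, 1.523, -0.0854], 'dq': [0.001, -0.0001, 0.0007, 0.0, -0.0002, -0.0016], 'joint_torque': [0.0016, -55.9834, -49.1771, 0.0769, 0.0354, -0.0002], 'tool_pos': [0.2459, 0.5467, 0.2176], 'orientation': [0.3303, 1.5458, -0.333], 'force': [0.1941, -0.8142, -0.5248], 'wrist_torque': [0.0657, 0.037, -0.0092], 'opening': 0.093}
[[-0.001  0.41   0.912]
 [-0.002  0.912 -0.41 ]
 [-1.    -0.002 -0.   ]]
[0.56502475 0.04711626 1.11266198] [[0.03, -1.0, 0.02], [-1.0, -0.03, -0.06], [0.07, -0.02, -1.0]]
[1.15855515 0.15691598 0.86118078]
```

View pics/top1.png

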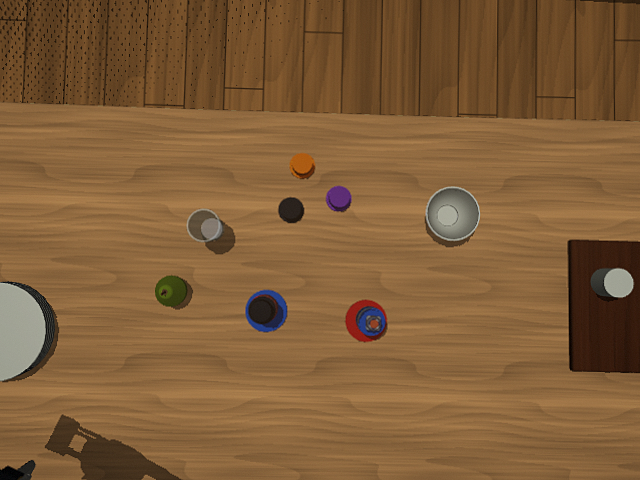

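View pics/scene1.png

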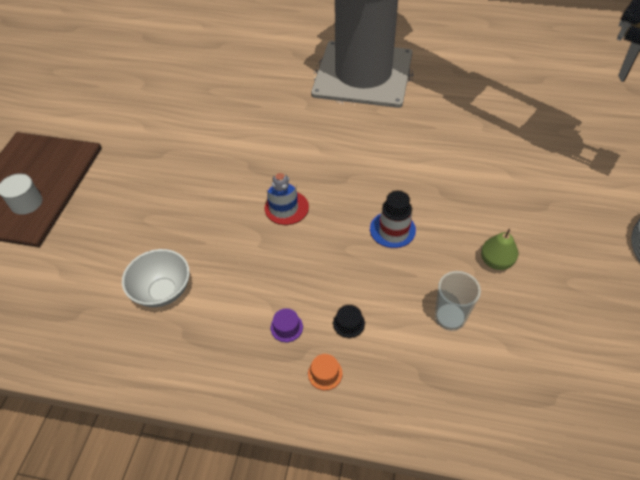

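Top view: loose caps are black (291,210), purple (339,199) and orange (302,166). The black one fits the description. The red jar is on the blue coaster (266,310), and the blue jar with open steel neck is on the red coaster (371,322). I'll confirm all of this in a crop.

```bash
python3 - <<'E'
import cv2
p=cv2.imread("pics/raw_top1.png")[180:350,230:400]
cv2.imwrite("pics/crop1.png",cv2.resize(p,None,fx=3.5,fy=3.5,interpolation=cv2.INTER_CUBIC))
p=cv2.imread("pics/raw_scene1.png")[165:345,250:425]
cv2.imwrite("pics/crop2.png",cv2.resize(p,None,fx=3.3,fy=3.3,interpolation=cv2.INTER_CUBIC))
E
```

```text
(no output)
```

View pics/crop1.png

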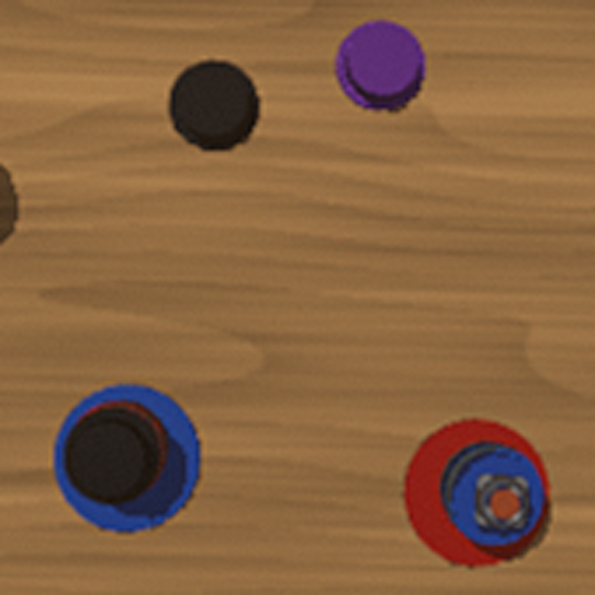

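View pics/crop2.png

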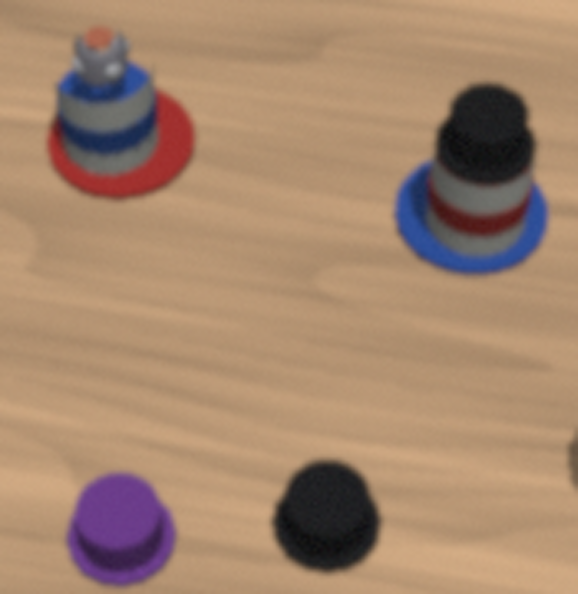

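```bash
python3 - <<'E'
from h import *
c=read_camera("top"); d=read_camera("scene")
f=lambda u,v:(230+(u+.5)/3.5-.5,180+(v+.5)/3.5-.5)
g=lambda u,v:(250+(u+.5)/3.3-.5,165+(v+.5)/3.3-.5)
for n,uv,z in [("bcoast",(127.5,458),.004),("rcoast",(477.5,492.5),.004),("cap",(214.5,103),.030),("redtop",(110,457),.1),("blueshoulder",(498.5,496),.070),("neck",(503,503),.094)]:
    print("top",n,ray(c,f(*uv),z).round(4))
for n,uv,z in [("bcoast",(471.5,204),.004),("rcoast",(122,140),.004),("cap top",(327,499),.030),("redtop",(489,116),.1),("neck",(99,40),.094)]:
    print("scene",n,ray(d,g(*uv),z).round(4))
for n,uv,z in [("bowl",(452.5,214),.05),("tumbler",(205,226),.095),("pear",(172,292),.045),("purple",(339,198),.03)]:
    print("top",n,ray(c,uv,z).round(4))
E
```

```text
top bcoast [0.4689 0.1332 0.004 ]
top rcoast [ 0.4529 -0.0832  0.004 ]
top cap [0.6873 0.0852 0.03  ]
top redtop [0.4775 0.1356 0.1   ]
top blueshoulder [ 0.4579 -0.0877  0.07  ]
top neck [ 0.4565 -0.0872  0.094 ]
scene bcoast [0.4678 0.1334 0.004 ]
scene rcoast [ 0.4577 -0.0808  0.004 ]
scene cap top [0.6933 0.0868 0.03  ]
scene redtop [0.483  0.1374 0.1   ]
scene neck [ 0.4615 -0.0864  0.094 ]
top bowl [ 0.684  -0.2556  0.05  ]
top tumbler [0.6412 0.2531 0.095 ]
top pear [0.506  0.3255 0.045 ]
top purple [ 0.714  -0.0171  0.03  ]
```

```bash
cat >> h.py <<'E'
def go(*targets):
    s=read_state(); r=R(s["orientation"]); p=np.array(s["tool_pos"])
    print("t",round(s["t"],2),"pos",p.round(4),"F",np.round(s["force"],1),"open",round(s["opening"],4),"jawdeg",np.degrees(np.arctan2(r[1,1],r[0,1])).round(1),"tilt x",r[:,0].round(3))
    for t in targets: print(t,"->",(r.T@(np.array(t)-p)/.6).round(4))
E
python3 -c "
from h import *
go((.43,-.087,.2),(.457,-.087,.2))"
```

```text
t 0.2 pos [0.246  0.5469 0.218 ] F [ 0.4  0.6 -0. ] open 0.0929 jawdeg 65.8 tilt x [-0.001 -0.001 -1.   ]
(0.43, -0.087, 0.2) -> [ 0.0309 -0.8376  0.7131]
(0.457, -0.087, 0.2) -> [ 0.0309 -0.8191  0.7542]
```

apply_moves([
  {"jaw": -1,"linear": [0.031,-0.819,0.754],"roll": 0},
  {"jaw": -1,"linear": [0.031,-0.819,0.754],"roll": 0},
  {"jaw": -1,"linear": [0.031,-0.819,0.754],"roll": 0},
  {"jaw": -1,"linear": [0.031,-0.819,0.754],"roll": 0},
  {"jaw": -1,"linear": [0.031,-0.819,0.754],"roll": 0},
  {"jaw": -1,"linear": [0.031,-0.819,0.754],"roll": 0},
  {"jaw": -1,"linear": [0.031,-0.819,0.754],"roll": 0},
  {"jaw": -1,"linear": [0.031,-0.819,0.754],"roll": 0},
  {"jaw": -1,"linear": [0.031,-0.819,0.754],"roll": 0},
  {"jaw": -1,"linear": [0.031,-0.819,0.754],"roll": 0},
  {"jaw": -1,"linear": [0.031,-0.819,0.754],"roll": 0},
  {"jaw": -1,"linear": [0.031,-0.819,0.754],"roll": 0},
  {"jaw": -1,"linear": [0.031,-0.819,0.754],"roll": 0},
  {"jaw": -1,"linear": [0.031,-0.819,0.754],"roll": 0},
  {"jaw": -1,"linear": [0.031,-0.819,0.754],"roll": 0},
], force=30)

```text
t: 2.08
tool_pos: [0.4569, -0.0859, 0.2001]
orientation: [0.329, 1.545, -0.331]
force: [0.2, 0.5, 0.4]
opening: 0.0927
```

```bash
python3 - <<'E'
from h import *
s=read_state()
c=snap("wrist","w1")
go((.457,-.087,.035))
a=np.linspace(0,2*np.pi,40)
im=cv2.imread("pics/w1.png")
for z,r in((.070,.029),(.094,.011)):
    P=np.c_[.457+r*np.cos(a),-.087+r*np.sin(a),0*a+z]
    cv2.polylines(im,[proj(c,P,s).round().astype(int)],True,(0,255,0),1)
cv2.imwrite("pics/w1.png",im)
E
```

```text
t 2.12 pos [ 0.4569 -0.0861  0.2   ] F [-0.3 -0.2  0.8] open 0.0932 jawdeg 65.9 tilt x [-0.    -0.001 -1.   ]
(0.457, -0.087, 0.035) -> [ 0.2751 -0.0011  0.0007]
```

View pics/w1.png

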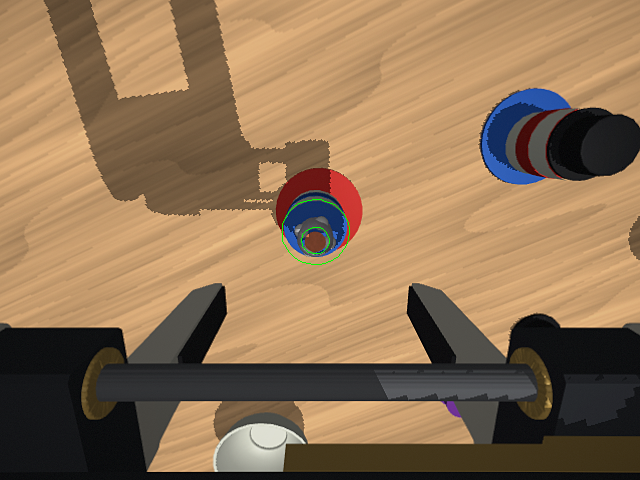

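The wrist view shows the blue jar's neck at (315,242), within 2 px of my projected circle (316,240). Next I descend and grip.

apply_moves([
  {"jaw": -1,"linear": [0.08,-0.001,0.001],"roll": 0},
  {"jaw": -1,"linear": [0.16,-0.001,0.001],"roll": 0},
  {"jaw": -1,"linear": [0.23,-0.001,0.001],"roll": 0},
  {"jaw": -1,"linear": [0.275,-0.001,0.001],"roll": 0},
  {"jaw": -1,"linear": [0.275,-0.001,0.001],"roll": 0},
  {"jaw": 1,"linear": [0.275,-0.001,0.001],"roll": 0},
  {"jaw": 1,"linear": [0.275,-0.001,0.001],"roll": 0},
  {"jaw": 1,"linear": [0.275,-0.001,0.001],"roll": 0},
  {"jaw": 1,"linear": [0.275,-0.001,0.001],"roll": 0},
  {"jaw": 1,"linear": [0.275,-0.001,0.001],"roll": 0},
  {"jaw": 1,"linear": [0.275,-0.001,0.001],"roll": 0},
], force=30)

```text
t: 3.5
tool_pos: [0.4577, -0.0873, 0.0358]
orientation: [0.329, 1.544, -0.331]
force: [-2.0, -0.1, 5.4]
opening: 0.0579
```

```bash
python3 -c "
from h import *
go((.457,-.087,.1),(.46,-.29,.1),(.46,-.29,.033))"
```

```text
t 3.5 pos [ 0.4577 -0.0873  0.0358] F [-2.  -0.1  5.4] open 0.0579 jawdeg 65.9 tilt x [ 0.001 -0.002 -1.   ]
(0.457, -0.087, 0.1) -> [-1.071e-01 -1.000e-04 -1.100e-03]
(0.46, -0.29, 0.1) -> [-0.1065 -0.3068  0.1418]
(0.46, -0.29, 0.033) -> [ 0.0051 -0.3067  0.1417]
```

apply_moves([
  {"jaw": 1,"linear": [-0.03,0,0],"roll": 0},
  {"jaw": 1,"linear": [-0.08,0,0],"roll": 0},
  {"jaw": 1,"linear": [-0.107,-0.05,0.023],"roll": 0},
  {"jaw": 1,"linear": [-0.107,-0.11,0.051],"roll": 0},
  {"jaw": 1,"linear": [-0.107,-0.17,0.079],"roll": 0},
  {"jaw": 1,"linear": [-0.107,-0.23,0.107],"roll": 0},
  {"jaw": 1,"linear": [-0.107,-0.28,0.13],"roll": 0},
  {"jaw": 1,"linear": [-0.107,-0.307,0.142],"roll": 0},
  {"jaw": 1,"linear": [-0.107,-0.307,0.142],"roll": 0},
  {"jaw": 1,"linear": [-0.06,-0.307,0.142],"roll": 0},
  {"jaw": 1,"linear": [-0.02,-0.307,0.142],"roll": 0},
  {"jaw": 1,"linear": [0,-0.307,0.142],"roll": 0},
  {"jaw": 1,"linear": [0.006,-0.307,0.142],"roll": 0},
  {"jaw": 1,"linear": [0.006,-0.307,0.142],"roll": 0},
  {"jaw": 1,"linear": [0.006,-0.307,0.142],"roll": 0},
], force=30)

```text
t: 5.38
tool_pos: [0.4608, -0.2907, 0.0336]
orientation: [0.329, 1.543, -0.332]
force: [-0.0, 0.8, -2.5]
opening: 0.0577
```

```bash
python3 -c "
from h import *
go((.46,-.29,.03),(.46,-.29,.2),(.479,.136,.2))"
```

```text
t 5.38 pos [ 0.4608 -0.2907  0.0336] F [-0.   0.8 -2.5] open 0.0577 jawdeg 65.9 tilt x [ 0.002 -0.003 -1.   ]
(0.46, -0.29, 0.03) -> [ 0.006   0.0006 -0.0018]
(0.46, -0.29, 0.2) -> [-2.774e-01  1.000e-04 -9.000e-04]
(0.479, 0.136, 0.2) -> [-0.2792  0.661  -0.2623]
```

apply_moves([
  {"jaw": 1,"linear": [0.004,0,0],"roll": 0},
  {"jaw": 1,"linear": [0.004,0,0],"roll": 0},
  {"jaw": -1,"linear": [0.004,0,0],"roll": 0},
  {"jaw": -1,"linear": [0.004,0,0],"roll": 0},
  {"jaw": -1,"linear": [0.004,0,0],"roll": 0},
  {"jaw": -1,"linear": [0.004,0,0],"roll": 0},
  {"jaw": -1,"linear": [-0.08,0,0],"roll": 0},
  {"jaw": -1,"linear": [-0.17,0,0],"roll": 0},
  {"jaw": -1,"linear": [-0.279,0,0],"roll": 0},
  {"jaw": -1,"linear": [-0.279,0.08,-0.032],"roll": 0},
  {"jaw": -1,"linear": [-0.279,0.18,-0.072],"roll": 0},
  {"jaw": -1,"linear": [-0.279,0.28,-0.111],"roll": 0},
  {"jaw": -1,"linear": [-0.279,0.38,-0.151],"roll": 0},
  {"jaw": -1,"linear": [-0.279,0.48,-0.19],"roll": 0},
  {"jaw": -1,"linear": [-0.279,0.57,-0.226],"roll": 0},
  {"jaw": -1,"linear": [-0.279,0.64,-0.254],"roll": 0},
  {"jaw": -1,"linear": [-0.279,0.661,-0.262],"roll": 0},
  {"jaw": -1,"linear": [-0.279,0.661,-0.262],"roll": 0},
  {"jaw": -1,"linear": [-0.279,0.661,-0.262],"roll": 0},
], force=30)

```text
t: 7.75
tool_pos: [0.4793, 0.1346, 0.1998]
orientation: [0.329, 1.543, -0.333]
force: [-0.1, -0.5, -0.3]
opening: 0.0928
```

```bash
python3 - <<'E'
from h import *
s=read_state()
c=snap("wrist","w2")
go((.479,.136,.035))
a=np.linspace(0,2*np.pi,40)
im=cv2.imread("pics/w2.png")
for z,r in((.100,.022),(.004,.029)):
    P=np.c_[.479+r*np.cos(a),.136+r*np.sin(a),0*a+z]
    cv2.polylines(im,[proj(c,P,s).round().astype(int)],True,(0,255,0),1)
P=np.c_[.468+.045*np.cos(a),.1335+.045*np.sin(a),0*a+.004]
cv2.polylines(im,[proj(c,P,s).round().astype(int)],True,(255,255,0),1)
t=read_camera("top")["pixels"][180:380,210:510]
cv2.imwrite("pics/w2.png",np.vstack([im[90:330,100:600],cv2.resize(np.ascontiguousarray(t),(500,333),interpolation=cv2.INTER_CUBIC)]))
E
```

```text
t 7.8 pos [0.4793 0.1345 0.1998] F [-0.5  0.2  0.4] open 0.0929 jawdeg 65.8 tilt x [ 0.002 -0.003 -1.   ]
(0.479, 0.136, 0.035) -> [ 0.2746  0.0026 -0.0024]
```

View pics/w2.png

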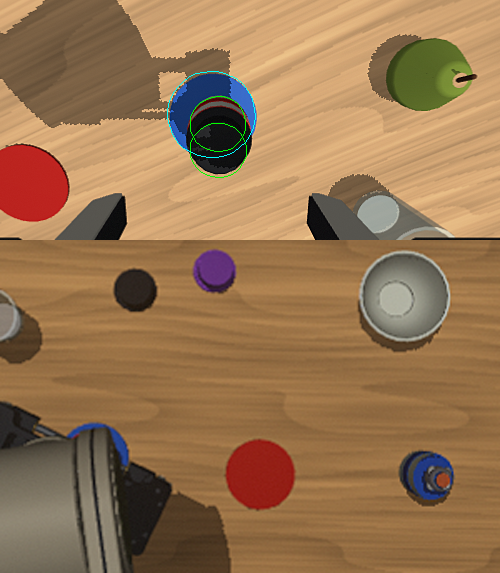

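The projected circles match the red jar and the blue coaster. The blue jar stands upright at the free spot. Next I grip the red jar.

apply_moves([
  {"jaw": -1,"linear": [0.08,0.003,-0.002],"roll": 0},
  {"jaw": -1,"linear": [0.16,0.003,-0.002],"roll": 0},
  {"jaw": -1,"linear": [0.23,0.003,-0.002],"roll": 0},
  {"jaw": -1,"linear": [0.275,0.003,-0.002],"roll": 0},
  {"jaw": -1,"linear": [0.275,0.003,-0.002],"roll": 0},
  {"jaw": 1,"linear": [0.275,0.003,-0.002],"roll": 0},
  {"jaw": 1,"linear": [0.275,0.003,-0.002],"roll": 0},
  {"jaw": 1,"linear": [0.275,0.003,-0.002],"roll": 0},
  {"jaw": 1,"linear": [0.275,0.003,-0.002],"roll": 0},
  {"jaw": 1,"linear": [0.275,0.003,-0.002],"roll": 0},
  {"jaw": 1,"linear": [0.275,0.003,-0.002],"roll": 0},
], force=30)

```text
t: 9.22
tool_pos: [0.4798, 0.1362, 0.0355]
orientation: [0.33, 1.542, -0.333]
force: [-1.2, -0.4, 6.5]
opening: 0.0572
```

```bash
python3 -c "
from h import *
go((.479,.136,.1),(.455,-.082,.1))"
```

```text
t 9.22 pos [0.4798 0.1362 0.0355] F [-1.2 -0.4  6.5] open 0.0572 jawdeg 65.8 tilt x [ 0.003 -0.003 -1.   ]
(0.479, 0.136, 0.1) -> [-0.1075 -0.001  -0.0006]
(0.455, -0.082, 0.1) -> [-0.1065 -0.3488  0.1121]
```

apply_moves([
  {"jaw": 1,"linear": [-0.03,0,0],"roll": 0},
  {"jaw": 1,"linear": [-0.08,0,0],"roll": 0},
  {"jaw": 1,"linear": [-0.107,-0.05,0.016],"roll": 0},
  {"jaw": 1,"linear": [-0.107,-0.11,0.035],"roll": 0},
  {"jaw": 1,"linear": [-0.107,-0.17,0.055],"roll": 0},
  {"jaw": 1,"linear": [-0.107,-0.23,0.074],"roll": 0},
  {"jaw": 1,"linear": [-0.107,-0.29,0.093],"roll": 0},
  {"jaw": 1,"linear": [-0.107,-0.33,0.106],"roll": 0},
  {"jaw": 1,"linear": [-0.107,-0.349,0.112],"roll": 0},
  {"jaw": 1,"linear": [-0.107,-0.349,0.112],"roll": 0},
  {"jaw": 1,"linear": [-0.06,-0.349,0.112],"roll": 0},
  {"jaw": 1,"linear": [-0.025,-0.349,0.112],"roll": 0},
  {"jaw": 1,"linear": [-0.008,-0.349,0.112],"roll": 0},
  {"jaw": 1,"linear": [-0.002,-0.349,0.112],"roll": 0},
  {"jaw": 1,"linear": [-0.002,-0.349,0.112],"roll": 0},
  {"jaw": 1,"linear": [-0.002,-0.349,0.112],"roll": 0},
], force=30)

```text
t: 11.22
tool_pos: [0.4558, -0.0824, 0.0382]
orientation: [0.33, 1.54, -0.333]
force: [0.4, 0.2, -3.6]
opening: 0.0572
```

```bash
python3 -c "
from h import *
go((.46,-.29,.2))
c=read_camera('top')
p=np.ascontiguousarray(c['pixels']);cv2.imwrite('pics/raw_t3.png',p)"
```

```text
t 11.22 pos [ 0.4558 -0.0824  0.0382] F [ 0.4  0.2 -3.6] open 0.0572 jawdeg 65.8 tilt x [ 0.004 -0.003 -1.   ]
(0.46, -0.29, 0.2) -> [-0.2685 -0.313   0.1498]
```

apply_moves([
  {"jaw": 1,"linear": [0.003,0,0],"roll": 0},
  {"jaw": 1,"linear": [0.005,0,0],"roll": 0},
  {"jaw": 1,"linear": [0.005,0,0],"roll": 0},
  {"jaw": -1,"linear": [0.005,0,0],"roll": 0},
  {"jaw": -1,"linear": [0.005,0,0],"roll": 0},
  {"jaw": -1,"linear": [0.005,0,0],"roll": 0},
  {"jaw": -1,"linear": [0.005,0,0],"roll": 0},
  {"jaw": -1,"linear": [-0.08,0,0],"roll": 0},
  {"jaw": -1,"linear": [-0.17,0,0],"roll": 0},
  {"jaw": -1,"linear": [-0.268,0,0],"roll": 0},
  {"jaw": -1,"linear": [-0.268,-0.08,0.038],"roll": 0},
  {"jaw": -1,"linear": [-0.268,-0.17,0.081],"roll": 0},
  {"jaw": -1,"linear": [-0.268,-0.26,0.124],"roll": 0},
  {"jaw": -1,"linear": [-0.268,-0.313,0.15],"roll": 0},
  {"jaw": -1,"linear": [-0.268,-0.313,0.15],"roll": 0},
  {"jaw": -1,"linear": [-0.268,-0.313,0.15],"roll": 0},
], force=30)

```text
t: 13.28
tool_pos: [0.4599, -0.2895, 0.1993]
orientation: [0.33, 1.541, -0.333]
force: [0.5, 0.5, 0.2]
opening: 0.093
```

```bash
python3 - <<'E'
from h import *
s=read_state()
c=snap("wrist","w4")
go((.46,-.29,.031))
a=np.linspace(0,2*np.pi,40)
im=cv2.imread("pics/w4.png")
for z,r in((.066,.029),(.09,.011)):
    P=np.c_[.4605+r*np.cos(a),-.2905+r*np.sin(a),0*a+z]
    cv2.polylines(im,[proj(c,P,s).round().astype(int)],True,(0,255,0),1)
t=read_camera("scene")["pixels"][80:300,150:450]
cv2.imwrite("pics/w4.png",np.vstack([im[90:330,100:600],cv2.resize(np.ascontiguousarray(t),(500,350),interpolation=cv2.INTER_CUBIC)]))
E
```

```text
t 13.32 pos [ 0.4601 -0.2891  0.1995] F [ 0.4  0.5 -0.1] open 0.0928 jawdeg 65.8 tilt x [ 0.004 -0.003 -1.   ]
(0.46, -0.29, 0.031) -> [ 0.2808 -0.0012 -0.0009]
```

View pics/w4.png

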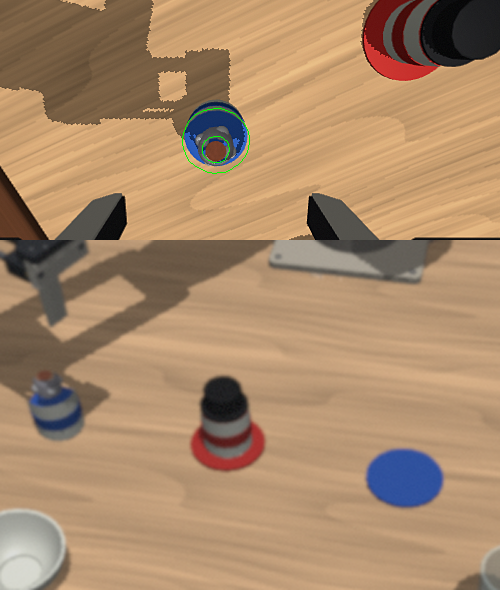

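Red jar is upright inside the red coaster (lower view 228,430) and the blue coaster is free at (405,478). I now take the blue jar back.

apply_moves([
  {"jaw": -1,"linear": [0.08,-0.001,-0.001],"roll": 0},
  {"jaw": -1,"linear": [0.16,-0.001,-0.001],"roll": 0},
  {"jaw": -1,"linear": [0.23,-0.001,-0.001],"roll": 0},
  {"jaw": -1,"linear": [0.28,-0.001,-0.001],"roll": 0},
  {"jaw": -1,"linear": [0.28,-0.001,-0.001],"roll": 0},
  {"jaw": 1,"linear": [0.28,-0.001,-0.001],"roll": 0},
  {"jaw": 1,"linear": [0.28,-0.001,-0.001],"roll": 0},
  {"jaw": 1,"linear": [0.28,-0.001,-0.001],"roll": 0},
  {"jaw": 1,"linear": [0.28,-0.001,-0.001],"roll": 0},
  {"jaw": 1,"linear": [0.28,-0.001,-0.001],"roll": 0},
  {"jaw": 1,"linear": [0.28,-0.001,-0.001],"roll": 0},
  {"jaw": 1,"linear": [0.22,-0.001,-0.001],"roll": 0},
  {"jaw": 1,"linear": [0.12,-0.001,-0.001],"roll": 0},
  {"jaw": 1,"linear": [0.03,-0.001,-0.001],"roll": 0},
  {"jaw": 1,"linear": [0.03,-0.001,-0.001],"roll": 0},
], force=30)

```text
t: 15.25
tool_pos: [0.462, -0.2912, 0.187]
orientation: [0.326, 1.532, -0.335]
force: [0.1, -0.9, -3.4]
opening: 0.0575
```

```bash
python3 -c "
from h import *
go((.469,.134,.18),(.469,.134,.0375))"
```

```text
t 15.25 pos [ 0.462  -0.2912  0.187 ] F [ 0.1 -0.9 -3.4] open 0.0575 jawdeg 65.8 tilt x [ 0.012 -0.008 -1.   ]
(0.469, 0.134, 0.18) -> [ 0.0058  0.6513 -0.2796]
(0.469, 0.134, 0.0375) -> [ 0.2433  0.652  -0.2829]
```

apply_moves([
  {"jaw": 1,"linear": [0.006,0.06,-0.026],"roll": 0},
  {"jaw": 1,"linear": [0.006,0.14,-0.06],"roll": 0},
  {"jaw": 1,"linear": [0.006,0.22,-0.094],"roll": 0},
  {"jaw": 1,"linear": [0.006,0.3,-0.129],"roll": 0},
  {"jaw": 1,"linear": [0.006,0.38,-0.163],"roll": 0},
  {"jaw": 1,"linear": [0.006,0.46,-0.197],"roll": 0},
  {"jaw": 1,"linear": [0.006,0.54,-0.232],"roll": 0},
  {"jaw": 1,"linear": [0.006,0.61,-0.262],"roll": 0},
  {"jaw": 1,"linear": [0.006,0.651,-0.28],"roll": 0},
  {"jaw": 1,"linear": [0.006,0.651,-0.28],"roll": 0},
  {"jaw": 1,"linear": [0.08,0.651,-0.281],"roll": 0},
  {"jaw": 1,"linear": [0.15,0.652,-0.282],"roll": 0},
  {"jaw": 1,"linear": [0.2,0.652,-0.283],"roll": 0},
  {"jaw": 1,"linear": [0.23,0.652,-0.283],"roll": 0},
  {"jaw": 1,"linear": [0.24,0.652,-0.283],"roll": 0},
  {"jaw": 1,"linear": [0.243,0.652,-0.283],"roll": 0},
  {"jaw": 1,"linear": [0.243,0.652,-0.283],"roll": 0},
  {"jaw": 1,"linear": [0.243,0.652,-0.283],"roll": 0},
], force=30)

```text
t: 17.5
tool_pos: [0.4698, 0.1342, 0.0387]
orientation: [0.326, 1.531, -0.334]
force: [0.6, 0.1, -2.5]
opening: 0.0578
```

```bash
python3 -c "
from h import *
go((.469,.134,.035),(.47,.134,.2),(.69,.086,.2))"
```

```text
t 17.5 pos [0.4698 0.1342 0.0387] F [ 0.6  0.1 -2.5] open 0.0578 jawdeg 65.8 tilt x [ 0.013 -0.008 -1.   ]
(0.469, 0.134, 0.035) -> [ 0.0062 -0.0008 -0.0011]
(0.47, 0.134, 0.2) -> [-0.2687 -0.0007  0.0046]
(0.69, 0.086, 0.2) -> [-0.2632  0.0765  0.3719]
```

apply_moves([
  {"jaw": 1,"linear": [0.003,-0.001,-0.001],"roll": 0},
  {"jaw": 1,"linear": [0.006,-0.001,-0.001],"roll": 0},
  {"jaw": 1,"linear": [0.006,-0.001,-0.001],"roll": 0},
  {"jaw": -1,"linear": [0.006,-0.001,-0.001],"roll": 0},
  {"jaw": -1,"linear": [0.006,-0.001,-0.001],"roll": 0},
  {"jaw": -1,"linear": [0.006,-0.001,-0.001],"roll": 0},
  {"jaw": -1,"linear": [0.006,-0.001,-0.001],"roll": 0},
  {"jaw": -1,"linear": [-0.08,-0.001,0.001],"roll": 0},
  {"jaw": -1,"linear": [-0.17,-0.001,0.003],"roll": 0},
  {"jaw": -1,"linear": [-0.268,-0.001,0.005],"roll": 0},
  {"jaw": -1,"linear": [-0.267,0.02,0.1],"roll": 0.2},
  {"jaw": -1,"linear": [-0.266,0.04,0.2],"roll": 0.4},
  {"jaw": -1,"linear": [-0.264,0.06,0.3],"roll": 0.6},
  {"jaw": -1,"linear": [-0.263,0.077,0.372],"roll": 0.7},
  {"jaw": -1,"linear": [-0.263,0.077,0.372],"roll": 0.7},
  {"jaw": -1,"linear": [-0.263,0.077,0.372],"roll": 0.7},
], force=30)

```text
t: 19.5
tool_pos: [0.6897, 0.0864, 0.1992]
orientation: [0.612, 1.467, -0.617]
force: [-0.3, 0.1, -0.0]
opening: 0.0929
```

```bash
python3 - <<'E'
from h import *
s=read_state()
c=snap("wrist","w5")
go((.69,.086,.008))
a=np.linspace(0,2*np.pi,60)
im=cv2.imread("pics/raw_w5.png")
for z,r in((.030,.022),(.0,.028)):
    P=np.c_[.69+r*np.cos(a),.086+r*np.sin(a),0*a+z]
    cv2.polylines(im,[proj(c,P,s).round().astype(int)],True,(0,255,0),1)
m=proj(c,(.69,.086,.015),s)[0].astype(int); print(m)
x0=max(m[0]-100,0); y0=max(m[1]-75,0); print(x0,y0)
A=cv2.resize(im[y0:y0+150,x0:x0+200],(600,450),interpolation=cv2.INTER_CUBIC)
cv2.imwrite("pics/w5.png",A)
d=read_camera("scene"); cv2.imwrite("pics/raw_sc5.png",np.ascontiguousarray(d["pixels"]))
d=read_camera("top"); cv2.imwrite("pics/raw_top5.png",np.ascontiguousarray(d["pixels"]))
E
```

```text
t 19.55 pos [0.6896 0.0866 0.2   ] F [-0.6  0.7 -0.4] open 0.0932 jawdeg 44.9 tilt x [ 0.013 -0.008 -1.   ]
(0.69, 0.086, 0.008) -> [ 0.3199 -0.0014 -0.0035]
[315 216]
215 141
```

View pics/w5.png

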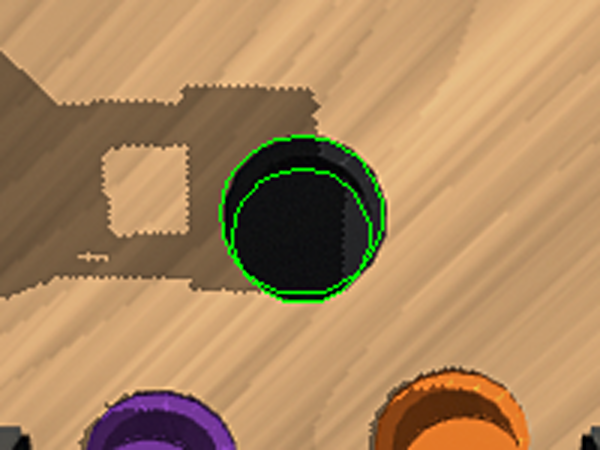

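The cap matches the projected circles at (.690,.086). The orange and purple look-alikes sit about 90 mm to the side along tool z, clear of the fingers. Next I grip the cap.

apply_moves([
  {"jaw": -1,"linear": [0.08,0,-0.001],"roll": 0},
  {"jaw": -1,"linear": [0.17,-0.001,-0.002],"roll": 0},
  {"jaw": -1,"linear": [0.25,-0.001,-0.003],"roll": 0},
  {"jaw": -1,"linear": [0.3,-0.001,-0.003],"roll": 0},
  {"jaw": -1,"linear": [0.32,-0.001,-0.003],"roll": 0},
  {"jaw": -1,"linear": [0.32,-0.001,-0.003],"roll": 0},
  {"jaw": -1,"linear": [0.32,-0.001,-0.003],"roll": 0},
  {"jaw": 1,"linear": [0.32,-0.001,-0.003],"roll": 0},
  {"jaw": 1,"linear": [0.32,-0.001,-0.003],"roll": 0},
  {"jaw": 1,"linear": [0.32,-0.001,-0.003],"roll": 0},
  {"jaw": 1,"linear": [0.32,-0.001,-0.003],"roll": 0},
  {"jaw": 1,"linear": [0.32,-0.001,-0.003],"roll": 0},
  {"jaw": 1,"linear": [0.32,-0.001,-0.003],"roll": 0},
  {"jaw": 1,"linear": [0.32,-0.001,-0.003],"roll": 0},
], force=50)

```text
t: 21.4
tool_pos: [0.6906, 0.0861, 0.0088]
orientation: [0.613, 1.465, -0.616]
force: [0.9, 0.2, -0.8]
opening: 0.0437
```

```bash
python3 - <<'E'
from h import *
go((.66,.09,.2),(.55,.12,.2))
p=cv2.imread("pics/raw_top5.png"); d=cv2.imread("pics/raw_sc5.png")
A=cv2.resize(p[270:350,226:306],(400,400),interpolation=cv2.INTER_CUBIC)
B=cv2.resize(d[160:260,345:445],(400,400),interpolation=cv2.INTER_CUBIC)
cv2.imwrite("pics/j5.png",np.hstack([A,B]))
E
```

```text
t 21.4 pos [0.6906 0.0861 0.0088] F [ 0.9  0.2 -0.8] open 0.0437 jawdeg 44.9 tilt x [ 0.014 -0.008 -1.   ]
(0.66, 0.09, 0.2) -> [-0.3194 -0.0302 -0.0356]
(0.55, 0.12, 0.2) -> [-0.3224 -0.1248 -0.2004]
```

View pics/j5.png

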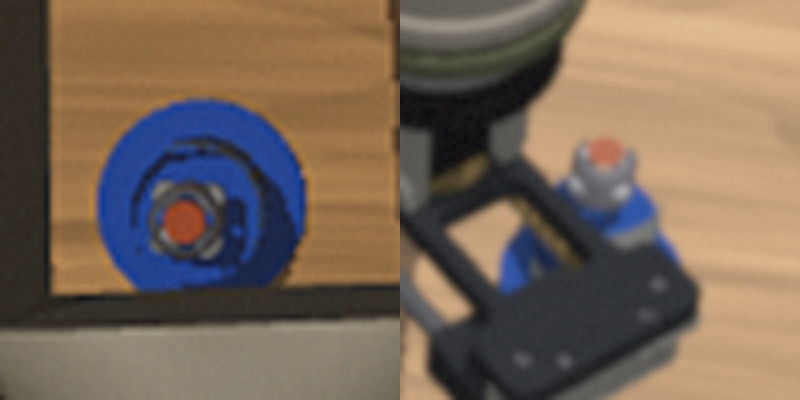

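```bash
python3 - <<'E'
from h import *
c=read_camera("top"); d=read_camera("scene")
print(ray(c,(226+184.5/5-.5,270+221.5/5-.5),.094), ray(c,(226+187.5/5-.5,270+220.5/5-.5),.094),ray(c,(226+201.5/5-.5,270+203/5-.5),.004))
print(ray(d,(345+206.5/4-.5,160+152.5/4-.5),.094))
go((.69,.086,.21),(.474,.133,.21))
E
```

```text
[0.47002523 0.13328759 0.094     ] [0.47044455 0.13211579 0.094     ] [0.46970088 0.13385349 0.004     ]
[0.47301227 0.1335842  0.094     ]
t 21.5 pos [0.6906 0.0861 0.0088] F [ 0.7 -1.1 -1.2] open 0.0435 jawdeg 44.9 tilt x [ 0.014 -0.008 -1.   ]
(0.69, 0.086, 0.21) -> [-0.3354  0.0006  0.0046]
(0.474, 0.133, 0.21) -> [-0.3411 -0.1991 -0.3049]
```

apply_moves([
  {"jaw": 1,"linear": [-0.06,0,0.001],"roll": 0},
  {"jaw": 1,"linear": [-0.15,0,0.002],"roll": 0},
  {"jaw": 1,"linear": [-0.24,0,0.003],"roll": 0},
  {"jaw": 1,"linear": [-0.32,-0.02,-0.03],"roll": 0},
  {"jaw": 1,"linear": [-0.337,-0.06,-0.09],"roll": 0},
  {"jaw": 1,"linear": [-0.338,-0.1,-0.16],"roll": 0},
  {"jaw": 1,"linear": [-0.34,-0.15,-0.23],"roll": 0},
  {"jaw": 1,"linear": [-0.341,-0.19,-0.295],"roll": 0},
  {"jaw": 1,"linear": [-0.341,-0.2,-0.307],"roll": 0},
  {"jaw": 1,"linear": [-0.341,-0.2,-0.307],"roll": 0},
  {"jaw": 1,"linear": [-0.341,-0.2,-0.307],"roll": 0},
  {"jaw": 1,"linear": [-0.341,-0.2,-0.307],"roll": 0},
], force=50)

```text
t: 23.0
tool_pos: [0.4735, 0.1332, 0.2098]
orientation: [0.613, 1.465, -0.616]
force: [-0.1, -0.6, -0.8]
opening: 0.0436
```

```bash
python3 - <<'E'
from h import *
s=read_state()
c=snap("wrist","w6")
n=(.472,.133)
go((*n,.11))
a=np.linspace(0,2*np.pi,60)
im=cv2.imread("pics/raw_w6.png")
m=proj(c,(*n,.094),s)[0]; x0,y0=int(m[0]-80),int(m[1]-80); print(m,x0,y0)
S=4
A=cv2.resize(im[y0:y0+150,x0:x0+160],None,fx=S,fy=S,interpolation=cv2.INTER_CUBIC)
for z,r in((.094,.011),(.070,.029),(.088,.015)):
    P=np.c_[n[0]+r*np.cos(a),n[1]+r*np.sin(a),0*a+z]
    q=(proj(c,P,s)-[x0,y0]+.5)*S-.5
    cv2.polylines(A,[q.round().astype(int)],True,(0,255,0),1)
cv2.imwrite("pics/w6.png",A[:600,:640])
for du,dv in((0,0),(1,0),(0,1)): print(ray(c,m+[du,dv],.094,s))
E
```

```text
t 23.05 pos [0.4734 0.1332 0.2097] F [-0.3 -0.2 -0.2] open 0.0433 jawdeg 44.8 tilt x [ 0.014 -0.008 -1.   ]
(0.472, 0.133, 0.11) -> [ 0.1662 -0.0026 -0.0039]
[313.51749224 233.39987721] 233 153
[0.472 0.133 0.094]
[0.4725823  0.13357657 0.094     ]
[0.47259996 0.13239319 0.094     ]
```

View pics/w6.png

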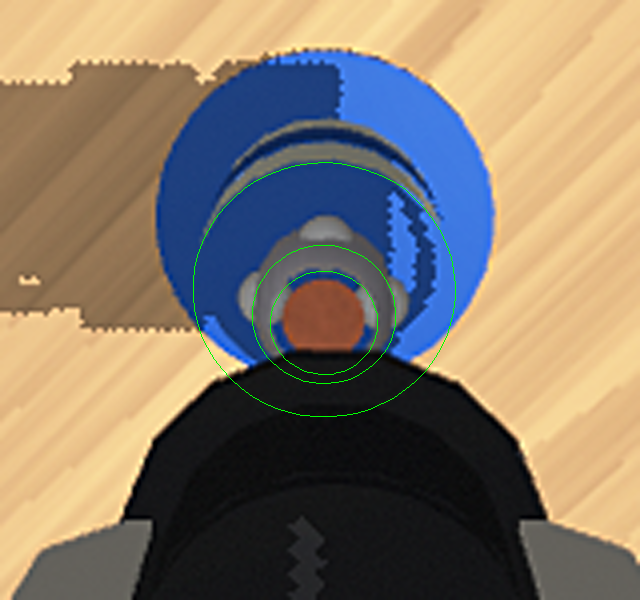

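The projected neck circles match the rim (crop 323,320), so the neck is at (.472,.133). Next I lower the cap over the neck to just above the balls.

```bash
python3 -c "
from h import *
go((.4724,.133,.12),(.4724,.133,.105),(.4724,.133,.094))"
```

```text
t 23.05 pos [0.4734 0.1332 0.2097] F [-0.3 -0.2 -0.2] open 0.0433 jawdeg 44.8 tilt x [ 0.014 -0.008 -1.   ]
(0.4724, 0.133, 0.12) -> [ 0.1495 -0.002  -0.0032]
(0.4724, 0.133, 0.105) -> [ 0.1745 -0.0021 -0.0036]
(0.4724, 0.133, 0.094) -> [ 0.1929 -0.0022 -0.0039]
```

apply_moves([
  {"jaw": 1,"linear": [0.08,-0.002,-0.003],"roll": 0},
  {"jaw": 1,"linear": [0.14,-0.002,-0.003],"roll": 0},
  {"jaw": 1,"linear": [0.165,-0.002,-0.003],"roll": 0},
  {"jaw": 1,"linear": [0.175,-0.002,-0.004],"roll": 0},
  {"jaw": 1,"linear": [0.182,-0.002,-0.004],"roll": 0},
  {"jaw": 1,"linear": [0.188,-0.002,-0.004],"roll": 0},
  {"jaw": 1,"linear": [0.193,-0.002,-0.004],"roll": 0},
  {"jaw": 1,"linear": [0.193,-0.002,-0.004],"roll": 0},
  {"jaw": 1,"linear": [0.193,-0.002,-0.004],"roll": 0},
], force=60)

```text
t: 24.18
tool_pos: [0.4726, 0.1332, 0.0941]
orientation: [0.613, 1.465, -0.616]
force: [-0.4, -0.1, -0.4]
opening: 0.0436
```

```bash
python3 - <<'E'
from h import *
go((.4724,.133,.088),(.4724,.133,.079))
d=read_camera("scene")["pixels"]; cv2.imwrite("pics/s7.png",cv2.resize(np.ascontiguousarray(d[130:280,320:480]),(640,600),interpolation=cv2.INTER_CUBIC))
E
```

```text
t 24.18 pos [0.4726 0.1332 0.0941] F [-0.4 -0.1 -0.4] open 0.0436 jawdeg 44.8 tilt x [ 0.014 -0.008 -1.   ]
(0.4724, 0.133, 0.088) -> [ 0.0102 -0.0005 -0.0002]
(0.4724, 0.133, 0.079) -> [ 0.0252 -0.0005 -0.0004]
```

View pics/s7.png

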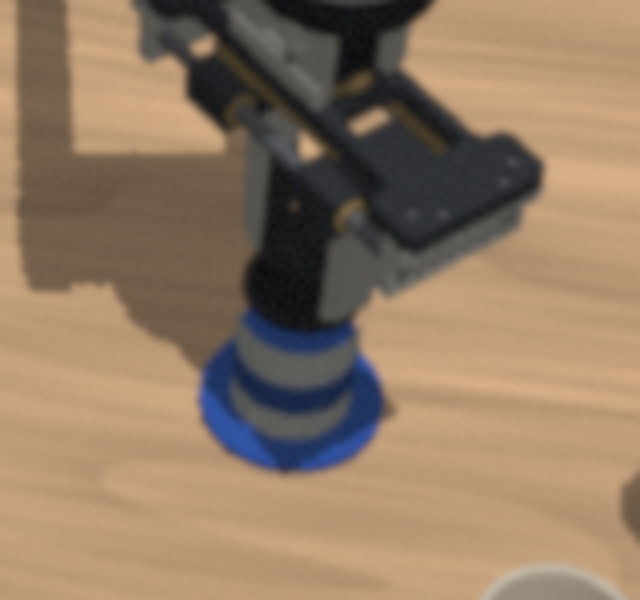

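The cap is round the neck, well aligned with no side force. Now I press slowly towards the peak.

apply_moves([
  {"jaw": 1,"linear": [0.003,0,0],"roll": 0},
  {"jaw": 1,"linear": [0.006,0,0],"roll": 0},
  {"jaw": 1,"linear": [0.008,0,0],"roll": 0},
  {"jaw": 1,"linear": [0.008,0,0],"roll": 0},
  {"jaw": 1,"linear": [0.008,0,0],"roll": 0},
], force=60)

```text
t: 24.85
tool_pos: [0.473, 0.1333, 0.0907]
orientation: [0.613, 1.465, -0.616]
force: [-6.3, -1.5, 13.1]
opening: 0.0435
```

apply_moves([
  {"jaw": 1,"linear": [0.003,-0.001,-0.001],"roll": 0},
  {"jaw": 1,"linear": [0.005,-0.001,-0.001],"roll": 0},
  {"jaw": 1,"linear": [0.007,-0.001,-0.001],"roll": 0},
  {"jaw": 1,"linear": [0.007,-0.001,-0.001],"roll": 0},
], force=60)

```text
t: 25.35
tool_pos: [0.4731, 0.1334, 0.088]
orientation: [0.614, 1.463, -0.615]
force: [-3.1, -0.2, 6.1]
opening: 0.0431
```

apply_moves([
  {"jaw": 1,"linear": [0.004,0,0],"roll": 0},
  {"jaw": 1,"linear": [0.007,0,0],"roll": 0},
  {"jaw": 1,"linear": [0.01,0,0],"roll": 0},
  {"jaw": 1,"linear": [0.01,0,0],"roll": 0},
], force=60)

```text
t: 25.85
tool_pos: [0.4726, 0.1332, 0.0812]
orientation: [0.613, 1.464, -0.616]
force: [0.4, -0.1, -4.2]
opening: 0.0431
```

apply_moves([
  {"jaw": 1,"linear": [0.002,0,0],"roll": 0},
  {"jaw": 1,"linear": [0.004,0,0],"roll": 0},
  {"jaw": 1,"linear": [0.004,0,0],"roll": 0},
  {"jaw": 1,"linear": [0.004,0,0],"roll": 0},
], force=60)

```text
t: 26.35
tool_pos: [0.4721, 0.1331, 0.0794]
orientation: [0.613, 1.465, -0.616]
force: [-7.4, -2.1, 8.1]
opening: 0.0436
```

apply_moves([
  {"jaw": 1,"linear": [0.002,0,0],"roll": 0},
  {"jaw": 1,"linear": [0.003,0,0],"roll": 0},
  {"jaw": 1,"linear": [0.003,0,0],"roll": 0},
  {"jaw": 1,"linear": [0.003,0,0],"roll": 0},
], force=60)

```text
t: 26.85
tool_pos: [0.4717, 0.133, 0.079]
orientation: [0.612, 1.466, -0.617]
force: [-10.1, -2.1, 15.5]
opening: 0.0433
```

```bash
python3 - <<'E'
from h import *
go((.4724,.133,.0788))
d=read_camera("scene")["pixels"]; cv2.imwrite("pics/s8.png",cv2.resize(np.ascontiguousarray(d[130:280,320:480]),(640,600),interpolation=cv2.INTER_CUBIC))
for i in range(3): read_camera("top"); print(np.round(read_state()["force"],1))
E
```

```text
t 26.85 pos [0.4717 0.133  0.079 ] F [-10.1  -2.1  15.5] open 0.0433 jawdeg 44.9 tilt x [ 0.013 -0.009 -1.   ]
(0.4724, 0.133, 0.0788) -> [0.0003 0.0008 0.0008]
[-10.   -1.4  15.6]
[-9.7 -1.7 14.8]
[-10.7  -2.4  16.2]
```

View pics/s8.png

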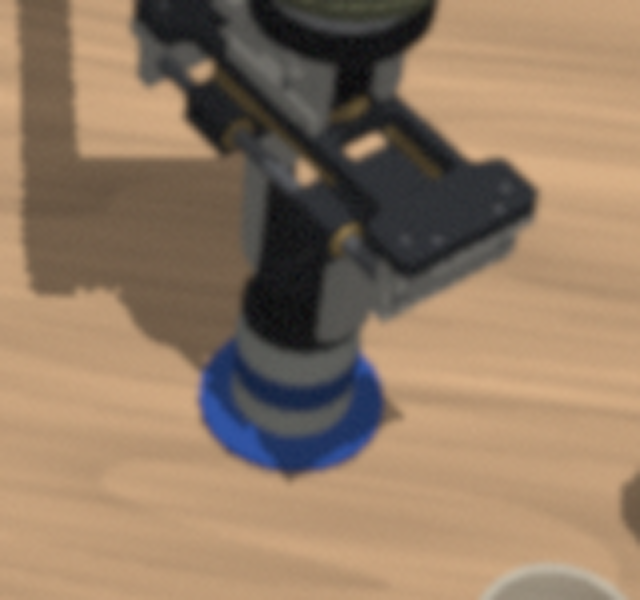

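The cap is home: the shoulder is hidden and the force is 15.5 N. I'll relieve the 10 N side force while keeping the press.

apply_moves([
  {"jaw": 1,"linear": [0.003,-0.0007,-0.0007],"roll": 0},
  {"jaw": 1,"linear": [0.003,-0.0007,-0.0007],"roll": 0},
  {"jaw": 1,"linear": [0.003,-0.0007,-0.0007],"roll": 0},
  {"jaw": 1,"linear": [0.003,-0.0007,-0.0007],"roll": 0},
], force=60)

```text
t: 27.55
tool_pos: [0.4712, 0.1331, 0.0787]
orientation: [0.612, 1.466, -0.617]
force: [-9.3, -1.2, 14.3]
opening: 0.0435
```

apply_moves([
  {"jaw": 1,"linear": [0.003,-0.001,-0.001],"roll": 0},
  {"jaw": 1,"linear": [0.003,-0.002,-0.002],"roll": 0},
  {"jaw": 1,"linear": [0.003,-0.002,-0.002],"roll": 0},
  {"jaw": 1,"linear": [0.003,-0.002,-0.002],"roll": 0},
], force=60)

```text
t: 28.05
tool_pos: [0.4706, 0.1332, 0.0786]
orientation: [0.612, 1.464, -0.616]
force: [-3.9, -0.1, 10.2]
opening: 0.0439
```

Side force is down to 4 N. Next I restore the press to about 15 N.

apply_moves([
  {"jaw": 1,"linear": [0.003,-0.001,-0.001],"roll": 0},
  {"jaw": 1,"linear": [0.004,-0.002,-0.002],"roll": 0},
  {"jaw": 1,"linear": [0.004,-0.002,-0.002],"roll": 0},
  {"jaw": 1,"linear": [0.004,-0.002,-0.002],"roll": 0},
], force=60)

```text
t: 28.55
tool_pos: [0.4705, 0.1332, 0.0787]
orientation: [0.613, 1.461, -0.614]
force: [-4.0, -1.0, 14.7]
opening: 0.0432
```

```bash
python3 - <<'E'
from h import *
go((.472,.133,.0788))
d=read_camera("scene")["pixels"]
t=read_camera("top")["pixels"]
for i in range(4): read_camera("top"); print(np.round(read_state()["force"],1))
cv2.imwrite("pics/s9.png",np.vstack([cv2.resize(np.ascontiguousarray(d[130:280,220:480]),(520,300),interpolation=cv2.INTER_CUBIC),np.ascontiguousarray(t[130:400,60:580])]))
E
```

```text
t 28.55 pos [0.4705 0.1332 0.0787] F [-4.  -1.  14.7] open 0.0432 jawdeg 44.9 tilt x [ 0.018 -0.008 -1.   ]
(0.472, 0.133, 0.0788) -> [-0.0002  0.0015  0.002 ]
[-4.7 -1.  15.2]
[-3.9 -1.7 13.9]
[-4.3 -1.9 15.2]
[-3.9 -1.6 13.5]
```

```bash
python3 -c "
from h import *
print(close_job()); s=read_state(); print(s['t'],np.round(s['force'],1),s['opening'])"
```

```text
the job is handed in; nothing more can be done
None
the job is handed in; nothing more can be done
```

I swapped the jars and snapped the black cap onto the blue-banded jar. I handed the job in at about 29 s of the 72 s allowed, with the gripper still holding the cap and pressing down.

**What I did:** the blue jar went to the free spot, the red jar onto the red coaster, then the blue jar onto the blue coaster. I took the black cap, not the orange or purple one, and pressed it straight down.

**The click:** force rose to about 13 N at the last reading before it dropped. It then fell to 6 N, went to −4 N as the balls drew the cap down, and rose again at the bottom.

**Last checks:**
- **Press:** readings were 13.5–15.2 N downward and steady.
- **Cap home:** the tool stood at 0.0787 m against 0.0788 m expected for fully home. The scene picture showed the jar's shoulder covered.
- **Jars:** both were upright and wholly on their own coasters in the last pictures I could view.

**What was not perfect:**
- A side force of up to 10 N appeared while pressing. I reduced it to about 4 N by shifting the tool roughly 1 mm.
- The tool was tilted about 1° at the end.
- My final overview picture came after the 12-picture viewing limit, so I did not see it. After the last picture of the blue jar, only that 1 mm shift happened.
- I did not check the tumbler, bowl and pear in a final picture, but no move came near them.

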